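Restock the urinalysis station

ROBOT

A 6-joint arm with a two-finger parallel gripper is mounted at the origin on the work surface. World frame = base frame: x ahead of the robot, y to its left, z up, the work surface at z = 0. Lengths are in m, angles in rad, forces in N, time in s.
With the tool pointing down it reaches from about 0.225 to 0.875 m from the base axis. Payload 3.4 kg.
Tool frame: the origin (TCP) lies between the finger pads; the fingertips stand 22 mm ahead of it and the grasp point (between the pads) lies 3 mm ahead of it (manip.finger_overhang is the distance from the TCP to the fingertips, in m); z points along the fingers, y is the line along which they close (so a half turn about z gives the same grasp; the last joint's range is limited). The gripper opens to 85 mm and grips with 20 to 120 N. Pads are 22 mm wide; open, the fingers measure 114 mm over their backs; the gripper's body (76 mm by 85 mm) begins 54 mm behind the grasp point. The pads swing forward as they close: fully open they stand 13 mm farther back than shut.
Start: joints at [-1.329, 0.276, 1.505, -0, 1.361, -0.121], TCP at [0.204, -0.538, 0.253] pointing down, gripper open.
Joint ranges: [-2.89, 2.89], [-0.75, 2.08], [0.22, 2.7], [-1.18, 4.32], [0.11, 2.71], [-2.7, 2.7]. Speed limits (rad/s): [2.57, 2.57, 3.14, 3.14, 3.14, 3.14].

INTERFACE

Orientations are given as a unit quaternion [w, x, y, z].
In Python, from rig import get_state, eyes, order, manip gives the robot as it stands.
- The arm moves only by the tool drive_tool, never from a script. Its argument "rows" is a list of rows, each a list of 4 numbers: the shift along the tool's x, y, z in units of 25 mm (1.0 is 25 mm), then the turn about the tool's z in units of 6 degrees (1.0 is 6 degrees). A call has exactly 8 rows; each row is the pose to reach, as a shift and turn from the pose commanded when the call began, along the tool's axes at that moment; what a row does not reach only later rows make up. A row lasts 1/12 s, in which the tool goes at most 41.7 mm and 7.16 degrees, less where a joint would pass 70% of its speed; a pose out of reach is approached as far as the arm can. A call with a gripper value outside its range is refused whole. "grip" is the finger opening in mm, from 0 to 85.4, set as the call begins (left out, the last holds). The fingers move at their own pace and stop on an object; "newtons" is the grip in N (left out, the last holds). Time passes only in rows, so rows that repeat a pose let the fingers close, or fill a call up. It gives the time, the measured TCP pose, the force, the opening and the grip force at its end, in the units of the state.
- get_state(): the state, without advancing time (a new reading comes with each control period).
- eyes.get_image(name): name is "side" or "top" or "wrist"; returns (picture, depth): 400x640x3 uint8, red, green, blue; 400x640 float32, m along the optical axis (not along the pixel's ray), 0 where there is no reading.
- eyes.camera_info(name): a dict with "fx", "fy", "cx", "cy" (pixels), "R" (3x3) and "t" (3): a world point X has camera coordinates R X + t. Camera axes: x right, y down, z forward; pixel columns grow to the right and rows downward; lengths in m; the calibration is good to about 2 mm. A picture is of the moment at which its call begins: read the wrist's pose just before it. camera_info takes no time and is no camera call; for the wrist camera it gives the pose at the moment of the call.
- order.sign_off(): hands the job in; it is judged then, once.
The state is a dict: "clock": time; "qpos": joint angles; "qd": joint speeds; "effort": joint torques, N m; "position": TCP position; "ee_rot": TCP orientation; "contact_force": force on the tool from outside, world axes, zero at the start; "moment": the same for the moment, N m; "width": finger opening in m; "gripper_force": force on a finger pad.
Only numpy, scipy, OpenCV 4.12 (cv2) and the standard library are available. Lean on these libraries where they do the work, as an engineer would, in place of code of your own. Each camera call takes 0.05 s, during which the arm holds its last target. There are 200 camera calls.

TASK

Restock the station: stand the two round canisters and the square bottle each inside the tray of its own shape and size, and stack the two cartons on the sloping rack, the larger one underneath and the smaller on top, both lying flat, lengthwise up the slope, midway across the rack and with an end right up against the backstop. Keep the canisters and the bottle upright all the time, and leave the test-tube rack where it stands.

Things in the scene. Friction and masses are not known exactly. Their poses are not given: they have to be found in the camera images.
- wide_canister: The wide test-strip canister: white upright cylinder with a black cap, 56 mm diameter, 90 mm tall, about 0.14 kg. Loose, standing on the bench. Origin: centre of its underside, z up its axis.
- slim_canister: The slim test-strip canister: white upright cylinder with a black cap, 36 mm diameter, 90 mm tall, about 0.07 kg. Loose, standing on the bench. Origin: centre of its underside, z up its axis.
- square_bottle: Square white reagent bottle: body 48 x 48 mm and 78 mm tall, on it a black round cap 32 mm in diameter whose top is 98 mm above the underside; about 0.2 kg. Loose, standing on the bench. Origin: centre of its underside, z up, x and y square to its flat sides.
- large_carton: The larger white carton, lying flat on the bench: 100 mm (its x) by 60 mm (its y) by 40 mm high, about 0.18 kg. Loose. Origin: centre of its underside, z up.
- small_carton: The smaller white carton, lying flat on the bench: 76 mm (its x) by 48 mm (its y) by 34 mm high, about 0.10 kg. Loose. Origin: centre of its underside, z up.
- wide_tray: White round tray for the wide canister, fixed to the bench: inside diameter 74 mm, outside 82 mm, floor 4 mm above the bench, rim 12 mm above the bench. Origin: centre of its underside, on the bench.
- slim_tray: White round tray for the slim canister, fixed to the bench: inside diameter 54 mm, outside 62 mm, floor 4 mm above the bench, rim 12 mm above the bench. Origin: centre of its underside, on the bench.
- square_tray: White square tray for the square bottle, fixed to the bench: inside 64 x 64 mm, outside 72 x 72 mm, floor 4 mm above the bench, rim 12 mm above the bench. Origin: centre of its underside, on the bench; x and y along its sides.
- rack_corner (a point): Fixed bare-metal carton rack, no sides: plate 100 mm wide, 120 long, sloping down 15 deg to the robot's side, where a backstop 70 mm high, 100 wide, 6 thick stands square to it. Point: corner of plate top and backstop's inner face, mid-width, 24 mm above the bench. x runs up the slope away from the backstop, y across, z square to the plate, up the backstop.
- tube_rack: Bystander: white test-tube rack with capped glass tubes, 150 mm (x) by 60 mm (y), 98 mm tall, standing loose at the left end of the bench. To be left alone. Origin: centre of its underside.
Not all that is in view belongs to the job. Leave any pink look-alike of the large_carton alone.

How it is judged:
At the end, for the whole second after the job is handed in: Canisters and bottle upright (6 deg) on the floors of their own trays (centre within 13 mm, bottle 15 mm). Large carton on the slope, small one on it, each flat (6 deg), lengthwise (10 deg), within 15 mm of mid-width, lower end within 12 mm of the backstop. All released, at rest (horizontal distance between wide_canister and wide_tray below 0.013 m and z of wide_canister in the frame of wide_tray between 0 and 0.008 m and angle between each of wide_canister, slim_canister, square_bottle's own z axis and vertical below 0.1 rad and horizontal distance between slim_canister and slim_tray below 0.013 m and z of slim_canister in the frame of slim_tray between 0 and 0.008 m and horizontal distance between square_bottle and square_tray below 0.015 m and z of square_bottle in the frame of square_tray between 0 and 0.008 m and x of large_carton in the frame of rack_corner between 0.044 and 0.062 m and y of large_carton in the frame of rack_corner between -0.015 and 0.015 m and z of large_carton in the frame of rack_corner between -0.005 and 0.005 m and angle between the x axis of each of large_carton, small_carton and the x axis of rack_corner, either way round below 0.17 rad and angle between the z axis of each of large_carton, small_carton and the z axis of rack_corner, either way round below 0.1 rad and x of small_carton in the frame of rack_corner between 0.032 and 0.05 m and y of small_carton in the frame of rack_corner between -0.015 and 0.015 m and z of small_carton in the frame of rack_corner between 0.035 and 0.045 m and linear speed of each of wide_canister, slim_canister, square_bottle, large_carton, small_carton below 0.02 m/s); the robot touches nothing.
It fails at once if the wide canister is tipped over (more than 40 degrees) (angle between wide_canister's own z axis and vertical above 0.7 rad).
It fails at once if the slim canister is tipped over (more than 40 degrees) (angle between slim_canister's own z axis and vertical above 0.7 rad).
It fails at once if the square bottle is tipped over (more than 40 degrees) (angle between square_bottle's own z axis and vertical above 0.7 rad).
It fails at once if the test-tube rack is moved by more than 20 mm (distance of tube_rack from where it was at the start of the episode above 0.02 m).
It also fails if it takes over 131 s, if anything falls off the work surface, if the arm or the gripper's body presses on something with over 40 N, if the wrist force passes 120 N, or if a joint passes its speed limit or range.

## Working session

There is one attempt and no reset: what is moved stays moved. The work goes in short steps, Python scripts to look and compute and a tool call to move; the robot and the scene stay as the last step left them, time stands still between calls to the robot, and variables do not carry over. Pictures are saved under pics/ and viewed, at most 14 in all, crops included, and the job is handed in when it is done.

Besides the shell and the picture viewer there is one more tool, called after "Emit:" by a JSON object that holds its "method" and its "body", one argument or row to a line. drive_tool: Moves the arm, as the interface text tells. Its arguments: {"type":"object","properties":{"rows":{"type":"array","items":{"type":"array","items":{"type":"number"}}},"grip":{"type":"number"},"newtons":{"type":"number"}},"required":["rows"]}

```bash
ls; mkdir -p pics; python3 - <<'E'
from rig import get_state, eyes, order, manip
import cv2,numpy as np
print(get_state()); 
for n in ("top","side"):
    im,d=eyes.get_image(n); i=eyes.camera_info(n)
    print(n,i); np.savez(f"pics/{n}0.npz",im=im,d=d,**i)
    cv2.imwrite(f"pics/{n}0.png",im[...,::-1])
E
```

```text
pics
{'clock': 0.0, 'qpos': array([-1.32903823e+00,  2.76628191e-01,  1.50618492e+00,  1.11282662e-05,
        1.36068006e+00, -1.21010239e-01]), 'qd': array([-0.00213175, -0.00028746,  0.00069166,  0.00137171,  0.00146847,
        0.00131732]), 'effort': array([ 1.22421985e-03, -4.16770399e+01, -2.45805198e+01, -3.23861950e-04,
        1.07572952e-02,  3.07354824e-06]), 'position': array([ 0.20391837, -0.53708877,  0.2524001 ]), 'ee_rot': array([-9.48856662e-04,  9.83594710e-01,  1.80389977e-01, -5.19053225e-05]), 'contact_force': array([-0.33575493,  0.61923573, -0.25788367]), 'moment': array([-0.01145287,  0.02475052,  0.00491864]), 'gripper_force': 0.0, 'width': 0.08554876154743224}
top {'fx': 439.65366899704725, 'fy': 439.65366899704725, 'cx': 312.78524929359514, 'cy': 200.49808372090547, 'R': array([[-0.01483799, -0.99977483, -0.01516967],
       [-0.99854014,  0.01560429, -0.05171159],
       [ 0.05193665,  0.01438023, -0.99854684]]), 't': array([0.09724814, 0.44758998, 1.15049666])}
side {'fx': 468.482230439534, 'fy': 468.482230439534, 'cx': 326.4409722601445, 'cy': 192.95957719351242, 'R': array([[-0.93855131, -0.34494502,  0.01159162],
       [-0.23748612,  0.62107007, -0.74690851],
       [ 0.25044316, -0.70376481, -0.66482578]]), 't': array([0.45279041, 0.09786606, 1.11903838])}
```

View pics/top0.png

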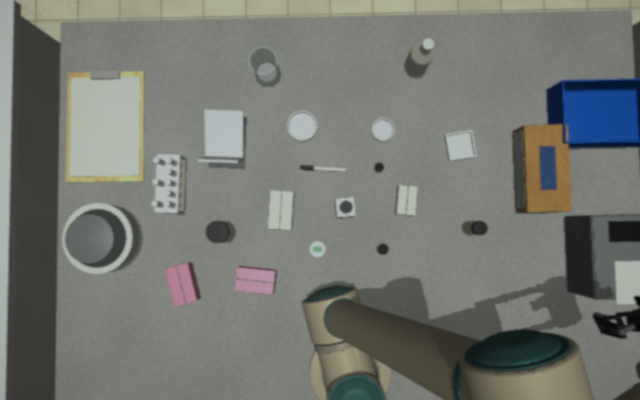

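View pics/side0.png

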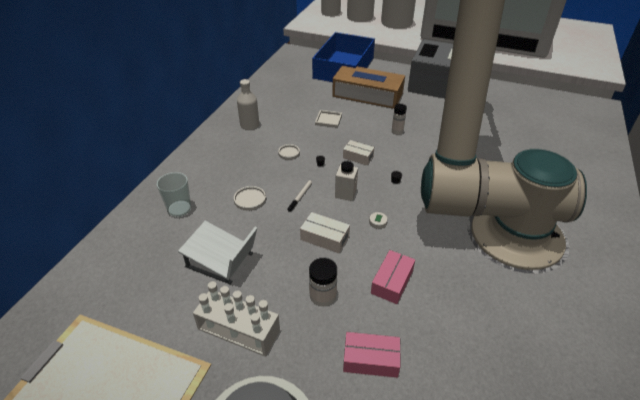

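Top view: the wide canister is the big black cap at (219,232) and the slim one the cap at (477,228). The bottle is at (345,207), the large carton at (281,210) and the small carton at (406,200). Trays: wide (302,126), slim (382,130), square (460,145). The rack is at (223,135) with its backstop at row ~160, and the tube rack at (168,183).
Look-alikes: pink cartons at (182,284) and (255,280), loose caps at (382,249) and (378,168), a round dish at (317,249), and a grey bottle at (422,55).

```bash
cat > h.py <<'E'
import numpy as np,cv2
def cloud(d,i):
    v,u=np.mgrid[:d.shape[0],:d.shape[1]]
    c=np.stack([(u-i['cx'])/i['fx']*d,(v-i['cy'])/i['fy']*d,d],-1)
    return (c-i['t'])@i['R']
def plane(px,i,z):
    px=np.atleast_2d(np.asarray(px,float)); r=np.c_[(px[:,0]-i['cx'])/i['fx'],(px[:,1]-i['cy'])/i['fy'],np.ones(len(px))]@i['R']
    o=-i['R'].T@i['t']; return o+r*((z-o[2])/r[:,2])[:,None]
def rect(P):
    (c,s,a)=cv2.minAreaRect((P[:,:2]*1000).astype(np.float32)); return np.round(c,1),np.round(s,1),round(a,1)
E
python3 - <<'E'
import numpy as np,cv2
from h import *
f=np.load('pics/top0.npz'); im,d=f['im'],f['d']; W=cloud(d,f)
print('bench z',np.median(W[300:390,80:150,2]), 'no depth',(d==0).mean())
# seed px, half window, z lo, nominal top
O=dict(wide=(219,232,20,.080,.09),slim=(477,228,18,.080,.09),cap=(345,207,16,.088,.098),body=(345,207,18,.065,.078),large=(281,210,28,.030,.04),small=(406,200,24,.025,.034),
 wt=(302,126,22,.006,.012),st=(382,130,18,.006,.012),sq=(460,145,24,.006,.012),tube=(168,183,36,.05,.09),pink=(255,280,26,.03,.04))
hsv=cv2.cvtColor(im,cv2.COLOR_RGB2HSV)
for k,(u,v,h,lo,z) in O.items():
    s=(slice(v-h,v+h),slice(u-h,u+h)); w=W[s]; m=(w[...,2]>lo)&(d[s]>0)
    P=w[m]; print(k,'depth n',m.sum(),'mean',P.mean(0).round(4) if len(P) else '', 'rect',rect(P) if len(P)>5 else '')
    white=((hsv[s][...,1]<45)&(hsv[s][...,2]>150)).astype(np.uint8)
    n,l,st,c=cv2.connectedComponentsWithStats(white)
    if n>1:
        j=1+np.argmax(st[1:,4]); vv,uu=np.nonzero(l==j); Q=plane(np.c_[uu+u-h,vv+v-h],f,z); print('    white n',len(Q),'mean',Q.mean(0).round(4),rect(Q))
# rack
s=(slice(100,172),slice(196,252)); w=W[s]
x=w[...,0]; 
for c in (206,215,224,233,240):
    print(c,[(round(W[r,c,0],3),round(W[r,c,1],3),round(W[r,c,2],3)) for r in range(104,170,5)])
m=(hsv[s][...,2]>150)&(hsv[s][...,1]<45)
print('rack px',rect(np.c_[np.nonzero(m)[::-1]].astype(float)/1000))
big=cv2.resize(im[90:300,150:490],None,fx=2.35,fy=2.35,interpolation=cv2.INTER_CUBIC); cv2.imwrite('pics/crop0.png',big[...,::-1])
E
```

```text
bench z -0.00011451353527135963 no depth 0.0039140625
wide depth n 407 mean [0.3723 0.3283 0.0897] rect (array([372. , 329.1]), array([55.3, 52. ]), 89.1)
slim depth n 186 mean [ 0.3724 -0.3172  0.089 ] rect (array([ 372.4, -318.5]), array([37.1, 32. ]), 88.9)
cap depth n 131 mean [0.4288 0.0102 0.0976] rect (array([429.9,  10.5]), array([29.4, 29.5]), 88.3)
    white n 198 mean [0.4281 0.0099 0.098 ] (array([428.4,   9.5]), array([45.4, 46.7]), 5.5)
body depth n 369 mean [0.4282 0.0102 0.0844] rect (array([428.7,   9.7]), array([47.8, 47.8]), 5.2)
    white n 198 mean [0.4288 0.0087 0.078 ] (array([429.1,   8.3]), array([46.2, 47.5]), 5.5)
large depth n 897 mean [0.4251 0.1749 0.0398] rect (array([425.2, 175.2]), array([ 60.1, 100.5]), 85.7)
    white n 885 mean [0.4254 0.1751 0.04  ] (array([425.5, 175.2]), array([59.1, 99.3]), 85.7)
small depth n 557 mean [ 0.4457 -0.1515  0.0335] rect (array([ 445.5, -152.4]), array([49.4, 76.5]), 84.1)
    white n 535 mean [ 0.446  -0.1535  0.034 ] (array([ 445.9, -153.5]), array([48.3, 75.1]), 83.8)
wt depth n 254 mean [0.6501 0.1168 0.0095] re
[... 4451 characters left out ...]
.float64(0.661), np.float64(0.275), np.float64(0.052)), (np.float64(0.649), np.float64(0.276), np.float64(0.047)), (np.float64(0.636), np.float64(0.276), np.float64(0.046)), (np.float64(0.625), np.float64(0.278), np.float64(0.038)), (np.float64(0.611), np.float64(0.278), np.float64(0.038)), (np.float64(0.599), np.float64(0.279), np.float64(0.034)), (np.float64(0.389), np.float64(0.074), np.float64(1.173)), (np.float64(0.574), np.float64(0.28), np.float64(0.028)), (np.float64(0.557), np.float64(0.275), np.float64(0.054)), (np.float64(0.551), np.float64(0.285), np.float64(0.002)), (np.float64(0.537), np.float64(0.285), np.float64(0.001))]
rack px (array([24.2, 35.6]), array([44.8, 52.4]), 1.8)
```

View pics/crop0.png

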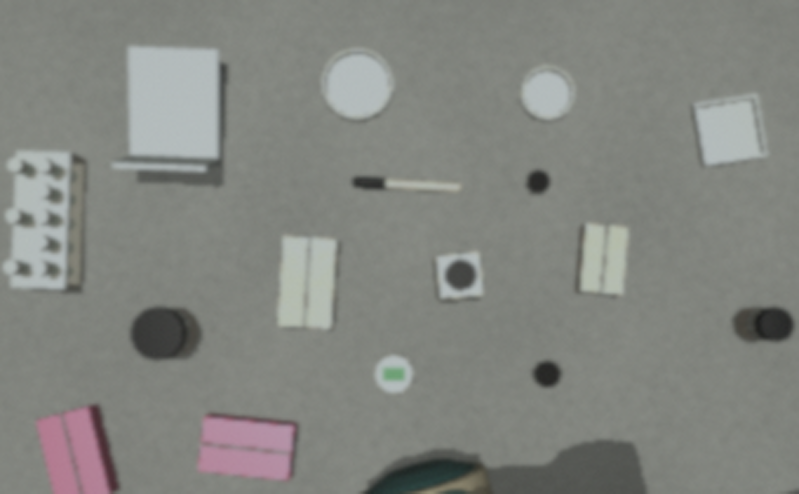

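The crop confirms the choices: both cartons white at crop (308,282) and (604,258), bottle with cap at (460,275), trays and rack as listed. Next I'll measure the rack precisely.

```bash
python3 - <<'E'
import numpy as np,cv2
from h import *
f=np.load('pics/top0.npz'); im,d=f['im'],f['d']; W=cloud(d,f)
sub=W[100:165,192:256].reshape(-1,3); p=sub[(sub[:,2]>.02)&(sub[:,2]<.07)&(sub[:,0]>.58)&(sub[:,0]<.69)]
A=np.c_[p[:,:2],np.ones(len(p))]; k=np.linalg.lstsq(A,p[:,2],rcond=None)[0]
r=np.abs(A@k-p[:,2])<.006; k=np.linalg.lstsq(A[r],p[r,2],rcond=None)[0]; p=p[r]
print('plane',k,'yaw',np.degrees(np.arctan2(k[1],k[0])),'slope',np.degrees(np.arctan(np.hypot(*k[:2]))))
print('x range',np.percentile(p[:,0],[.5,99.5]),'rect',rect(p))
# corner x where plane z=.024 at mid y
my=rect(p)[0][1]/1000; print('corner x',(.024-k[2]-k[1]*my)/k[0],'y',my)
b=sub[(sub[:,2]>.075)&(sub[:,0]<.6)]; print('backstop',rect(b),b.mean(0))
E
```

```text
plane [ 0.26663081 -0.01170724 -0.12396802] yaw -2.5141313642895544 slope 14.943240340427632
x range [0.58035417 0.68517856] rect (array([632.2, 321.1]), array([102.3, 106.3]), 88.3)
corner x 0.56905356071372 y 0.3211
backstop (array([490.6, 214.5]), array([344.3,  48.1]), 62.0) [0.52824178 0.29204141 0.23057815]
```

Emit:
{"method": "drive_tool", "body": {
  "rows": [
    [0.94,-0.58,0.2,0.35],
    [2.36,-1.45,0.5,0.87],
    [3.67,-2.27,0.78,1.35],
    [4.99,-3.08,1.06,1.84],
    [6.31,-3.89,1.34,2.32],
    [7.63,-4.71,1.62,2.81],
    [8.76,-5.4,1.86,3.23],
    [9.42,-5.81,2,3.47]
  ],
  "grip": 85,
  "newtons": 30
}}

```text
clock: 0.77
position: [0.3737, -0.3146, 0.2023]
ee_rot: [-0.001, 1.0, -0.0, -0.0]
contact_force: [0.2, -0.9, -0.3]
width: 0.0854
gripper_force: 0.0
```

Emit:
{"method": "drive_tool", "body": {
  "rows": [
    [0,0,0.3,0],
    [0,0,0.8,0],
    [0,0,1.3,0],
    [0,0,1.7,0],
    [0,0,2,0],
    [0,0,2,0],
    [0,0,2,0],
    [0,0,2,0]
  ]
}}

```text
clock: 1.43
position: [0.3728, -0.3189, 0.1536]
ee_rot: [0.0, 1.0, -0.001, 0.0]
contact_force: [0.4, 0.4, 0.5]
width: 0.0849
gripper_force: 0.0
```

```bash
python3 - <<'E'
from rig import *
import cv2,numpy as np
from h import *
s=get_state(); i=eyes.camera_info('wrist'); im,d=eyes.get_image('wrist'); print(s['position'],s['ee_rot'],i)
np.savez('pics/w1.npz',im=im,d=d,**i); cv2.imwrite('pics/w1.png',im[...,::-1])
W=cloud(d,i); m=(W[...,2]>.08)&(W[...,2]<.1)&(d>0)&(np.hypot(W[...,0]-.3724,W[...,1]+.3178)<.04); P=W[m]; print(m.sum(),P.mean(0),rect(P))
E
```

```text
[ 0.37276207 -0.31886944  0.15364595] [ 3.62456790e-04  9.99999760e-01 -5.37555979e-04  2.44057841e-04] {'fx': 331.0080272805509, 'fy': 331.0080272805509, 'cx': 321.4638952416978, 'cy': 198.96894119086568, 'R': array([[-1.52431157e-03, -9.99998132e-01,  1.18819431e-03],
       [-9.48114510e-01,  1.82298059e-03,  3.17923817e-01],
       [-3.17925389e-01, -6.41929312e-04, -9.48115518e-01]]), 't': array([-0.31816865,  0.34576389,  0.4029487 ])}
2613 [ 0.37527127 -0.32005397  0.08766917] (array([ 373.6, -320. ]), array([35.4, 35.3]), 47.1)
```

View pics/w1.png

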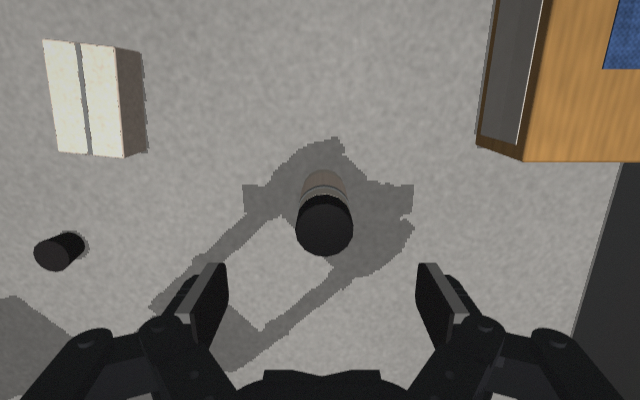

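The wrist view shows the slim canister's cap at (324,225), centred between the fingers. I'll descend, grip and lift.

Emit:
{"method": "drive_tool", "body": {
  "rows": [
    [0,0,0.5,0],
    [0,0,1.2,0],
    [0,0,2,0],
    [0,0,2.7,0],
    [0,0,3.3,0],
    [0,0,3.7,0],
    [0,0,3.7,0],
    [0,0,3.7,0]
  ]
}}

```text
clock: 2.15
position: [0.3728, -0.3185, 0.061]
ee_rot: [0.0, 1.0, -0.0, 0.0]
contact_force: [1.0, 0.3, 0.7]
width: 0.0849
gripper_force: 0.0
```

Emit:
{"method": "drive_tool", "body": {
  "rows": [
    [0,0,0,0],
    [0,0,0,0],
    [0,0,0,0],
    [0,0,0,0],
    [0,0,0,0],
    [0,0,0,0],
    [0,0,0,0],
    [0,0,0,0]
  ],
  "grip": 10,
  "newtons": 30
}}

```text
clock: 2.82
position: [0.373, -0.3185, 0.0613]
ee_rot: [0.0, 1.0, -0.0, 0.0]
contact_force: [0.0, -0.1, 5.3]
width: 0.0353
gripper_force: 32.6
```

Emit:
{"method": "drive_tool", "body": {
  "rows": [
    [0,0,-1,0],
    [0.3,-0.25,-2.2,0],
    [1.2,-1,-3.2,0],
    [2.3,-1.9,-3.2,0],
    [3.5,-2.9,-3.2,0],
    [4.7,-3.9,-3.2,0],
    [5.9,-4.9,-3.2,0],
    [7.1,-5.9,-3.2,0]
  ]
}}

```text
clock: 3.48
position: [0.5511, -0.1692, 0.1405]
ee_rot: [-0.0, 1.0, -0.0, -0.0]
contact_force: [-0.2, -0.1, -0.4]
width: 0.0353
gripper_force: 32.3
```

Emit:
{"method": "drive_tool", "body": {
  "rows": [
    [1.2,-1,0,0],
    [2.3,-1.95,0,0],
    [3.1,-2.6,0,0],
    [3.44,-2.92,0,0],
    [3.44,-2.92,0.5,0],
    [3.44,-2.92,1,0],
    [3.44,-2.92,1,0],
    [3.44,-2.92,1,0]
  ]
}}

```text
clock: 4.15
position: [0.635, -0.0981, 0.1147]
ee_rot: [-0.0, 1.0, -0.0, -0.002]
contact_force: [0.0, -0.2, 0.3]
width: 0.0356
gripper_force: 32.3
```

```bash
python3 - <<'E'
from rig import *
import cv2,numpy as np
from h import *
s=get_state(); i=eyes.camera_info('wrist'); im,d=eyes.get_image('wrist'); print(s['position'],s['width'])
cv2.imwrite('pics/w2.png',im[...,::-1])
W=cloud(d,i); m=(W[...,2]>.006)&(W[...,2]<.02)&(d>0)&(np.hypot(W[...,0]-.6365,W[...,1]+.098)<.05); P=W[m]; print('tray',m.sum(),rect(P))
E
```

```text
[ 0.63496643 -0.09806965  0.11472454] 0.03555137496747935
tray 1096 (array([643.7, -99.2]), array([61.1, 51.3]), 89.3)
```

View pics/w2.png

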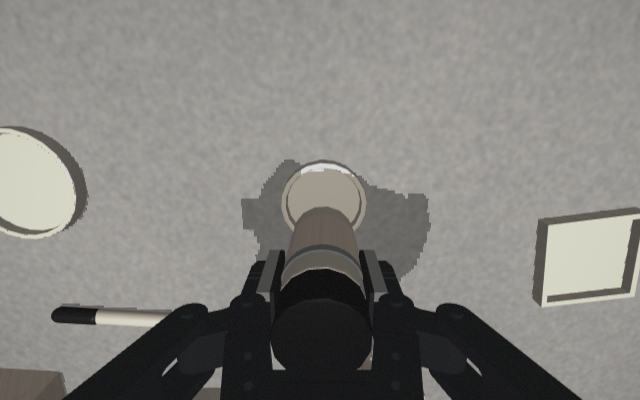

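The wrist view shows the canister over the slim tray (ring at (323,197)), with the tray about 3 mm further along +x. I'll lower and release.

Emit:
{"method": "drive_tool", "body": {
  "rows": [
    [0.1,0.03,0.4,0],
    [0.1,0.03,0.9,0],
    [0.1,0.03,1.4,0],
    [0.1,0.03,1.7,0],
    [0.1,0.03,1.85,0],
    [0.1,0.03,1.93,0],
    [0.1,0.03,1.93,0],
    [0.1,0.03,1.93,0]
  ]
}}

```text
clock: 4.87
position: [0.6392, -0.0988, 0.0681]
ee_rot: [0.0, 1.0, -0.0, 0.0]
contact_force: [-0.1, 0.5, 0.1]
width: 0.0358
gripper_force: 32.3
```

Emit:
{"method": "drive_tool", "body": {
  "rows": [
    [0,0,0,0],
    [0,0,0,0],
    [0,0,0,0],
    [0,0,0,0],
    [0,0,0,0],
    [0,0,0,0],
    [0,0,-0.4,0],
    [0,0,-1,0]
  ],
  "grip": 80
}}

```text
clock: 5.53
position: [0.6376, -0.0984, 0.0917]
ee_rot: [-0.0, 1.0, -0.0, -0.002]
contact_force: [0.7, -0.1, 0.9]
width: 0.08
gripper_force: 0.0
```

Emit:
{"method": "drive_tool", "body": {
  "rows": [
    [0,0,-1.2,0],
    [-0.4,-0.2,-2.5,0],
    [-1.8,-0.93,-2.5,-0.15],
    [-3.2,-1.65,-2.5,-0.3],
    [-4.6,-2.38,-2.5,-0.45],
    [-6,-3.1,-2.5,-0.6],
    [-7.4,-3.82,-2.5,-0.75],
    [-8.38,-4.33,-2.5,-0.88]
  ]
}}

```text
clock: 6.2
position: [0.4255, 0.0111, 0.1554]
ee_rot: [-0.0, 0.999, 0.046, -0.001]
contact_force: [-0.2, -0.1, 0.3]
width: 0.08
gripper_force: 0.0
```

Emit:
{"method": "drive_tool", "body": {
  "rows": [
    [0,0,0,0],
    [0,0,0,0],
    [0,0,0,0],
    [0,0,0,0],
    [0,0,0,0],
    [0,0,0,0],
    [0,0,0,0],
    [0,0,0,0]
  ],
  "grip": 85
}}

```text
clock: 6.87
position: [0.4297, 0.0095, 0.1548]
ee_rot: [0.0, 0.999, 0.046, -0.0]
contact_force: [-0.0, 0.7, -0.8]
width: 0.0851
gripper_force: 0.0
```

```bash
cat >> h.py <<'E'
def wrist(x,y,lo,hi,r,name=None):
    from rig import get_state,eyes
    s=get_state(); i=eyes.camera_info('wrist'); im,d=eyes.get_image('wrist')
    q=s['ee_rot']; print('tcp',s['position'].round(4),'phi',round(2*np.degrees(np.arctan2(q[2],q[1])),2),'w',s['width'])
    if name: cv2.imwrite(f'pics/{name}.png',im[...,::-1])
    W=cloud(d,i); m=(W[...,2]>lo)&(W[...,2]<hi)&(d>0)&(np.hypot(W[...,0]-x,W[...,1]-y)<r); P=W[m]; print(m.sum(),rect(P),P.mean(0))
E
python3 -c "
from h import *
wrist(.4285,.0098,.07,.085,.045,'w3')
wrist(.4285,.0098,.092,.104,.03)"
```

```text
tcp [0.4297 0.0095 0.1548] phi 5.22 w 0.0850683278845566
2895 (array([430.3,   8.6]), array([47.9, 48.1]), 5.1) [0.43832402 0.00937359 0.07577343]
tcp [0.4296 0.0096 0.1548] phi 5.23 w 0.08510122411933109
2126 (array([430.2,   8.6]), array([31.3, 31.2]), 60.7) [0.43102875 0.00860076 0.09593014]
```

Emit:
{"method": "drive_tool", "body": {
  "rows": [
    [0,0.03,0.5,0],
    [0,0.03,1.2,0],
    [0,0.03,2,0],
    [0,0.03,2.8,0],
    [0,0.03,3.4,0],
    [0,0.03,3.8,0],
    [0,0.03,3.8,0],
    [0,0.03,3.8,0]
  ]
}}

```text
clock: 7.63
position: [0.4292, 0.009, 0.0597]
ee_rot: [-0.0, 0.999, 0.046, -0.001]
contact_force: [-0.6, -0.2, 0.1]
width: 0.0852
gripper_force: 0.0
```

Emit:
{"method": "drive_tool", "body": {
  "rows": [
    [0,0,0,0],
    [0,0,0,0],
    [0,0,0,0],
    [0,0,0,0],
    [0,0,0,0],
    [0,0,0,0],
    [0,0,0,0],
    [0,0,-0.3,0]
  ],
  "grip": 20,
  "newtons": 40
}}

```text
clock: 8.3
position: [0.4285, 0.0091, 0.0671]
ee_rot: [-0.0, 0.999, 0.046, -0.001]
contact_force: [0.4, -0.5, -2.3]
width: 0.0474
gripper_force: 41.9
```

Emit:
{"method": "drive_tool", "body": {
  "rows": [
    [0,0,-1.2,0],
    [0.2,0.5,-2.3,0],
    [0.7,1.8,-3,0],
    [1.3,3.2,-3,0],
    [1.87,4.6,-3,0],
    [2.44,6,-3,0],
    [3,7.4,-3,0],
    [3.57,8.8,-3,0]
  ]
}}

```text
clock: 8.97
position: [0.5384, -0.2033, 0.1425]
ee_rot: [-0.0, 0.999, 0.046, -0.0]
contact_force: [0.7, -0.4, -1.8]
width: 0.0475
gripper_force: 42.8
```

Emit:
{"method": "drive_tool", "body": {
  "rows": [
    [0.57,1.4,0,-0.1],
    [1.14,2.8,0,-0.3],
    [1.6,3.9,0,-0.5],
    [1.73,4.22,0.3,-0.5],
    [1.73,4.22,0.8,-0.5],
    [1.73,4.22,1,-0.5],
    [1.73,4.22,1,-0.5],
    [1.73,4.22,1,-0.5]
  ]
}}

```text
clock: 9.63
position: [0.5903, -0.3019, 0.117]
ee_rot: [-0.001, 0.997, 0.072, -0.001]
contact_force: [0.0, -0.1, -1.6]
width: 0.0476
gripper_force: 42.7
```

```bash
python3 -c "
from h import *
wrist(.5911,-.303,.006,.02,.055,'w4')"
```

```text
tcp [ 0.5903 -0.3019  0.117 ] phi 8.27 w 0.04763405125622252
1348 (array([ 602. , -302.2]), array([52.5, 72.2]), 7.7) [ 0.61602387 -0.30245201  0.00978623]
```

View pics/w4.png

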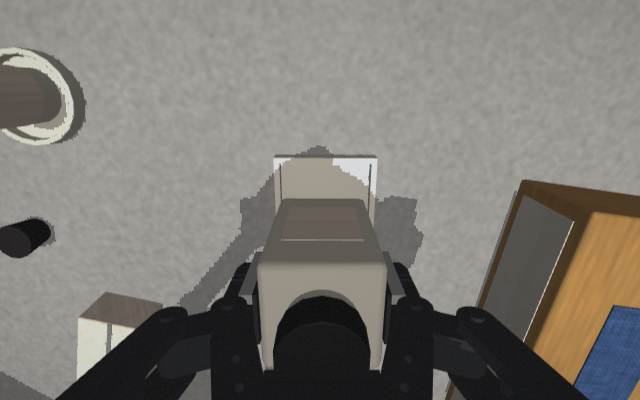

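The bottle is over the square tray (tray's far edge at row 157, columns 275-377), and the slim canister at top left stands inside its tray. Lowering.

Emit:
{"method": "drive_tool", "body": {
  "rows": [
    [0.05,0.05,0.4,0],
    [0.05,0.05,0.9,0],
    [0.05,0.05,1.4,0],
    [0.05,0.05,1.8,0],
    [0.05,0.05,1.95,0],
    [0.05,0.05,2.04,0],
    [0.05,0.05,2.04,0],
    [0.05,0.05,2.04,0]
  ]
}}

```text
clock: 10.35
position: [0.593, -0.3043, 0.0671]
ee_rot: [0.0, 0.997, 0.072, 0.0]
contact_force: [-0.4, -0.5, -1.9]
width: 0.0471
gripper_force: 42.7
```

Emit:
{"method": "drive_tool", "body": {
  "rows": [
    [0,0,0,0],
    [0,0,0,0],
    [0,0,0,0],
    [0,0,0,0],
    [0,0,0,0],
    [0,0,0,0],
    [0,0,-0.5,0],
    [0,0,-1.5,0]
  ],
  "grip": 82
}}

```text
clock: 11.02
position: [0.5904, -0.3028, 0.1011]
ee_rot: [-0.002, 0.997, 0.072, -0.003]
contact_force: [0.2, 0.5, -0.2]
width: 0.0819
gripper_force: 0.0
```

Emit:
{"method": "drive_tool", "body": {
  "rows": [
    [0,0,-1.3,0],
    [-0.1,-0.4,-2.5,0.2],
    [-0.4,-2,-2.5,0.5],
    [-0.7,-3.6,-2.5,0.8],
    [-1,-5.2,-2.5,1.1],
    [-1.3,-6.8,-2.5,1.37],
    [-1.6,-8.4,-2.5,1.37],
    [-1.9,-10,-2.5,1.37]
  ],
  "grip": 85
}}

```text
clock: 11.68
position: [0.5087, -0.0619, 0.1667]
ee_rot: [-0.0, 1.0, -0.0, 0.0]
contact_force: [0.4, 0.5, -0.8]
width: 0.0849
gripper_force: 0.0
```

Emit:
{"method": "drive_tool", "body": {
  "rows": [
    [-0.52,-1.5,0,0],
    [-1.05,-3,0,0],
    [-1.58,-4.5,0,0],
    [-2.1,-6,0,0],
    [-2.62,-7.5,0,0],
    [-3.15,-9,0,0],
    [-3.68,-10.5,0,0],
    [-4.2,-12,0,0]
  ]
}}

```text
clock: 12.35
position: [0.4036, 0.2381, 0.1669]
ee_rot: [-0.0, 1.0, 0.0, 0.0]
contact_force: [1.0, 0.0, 0.0]
width: 0.0849
gripper_force: 0.0
```

Emit:
{"method": "drive_tool", "body": {
  "rows": [
    [-0.5,-1.5,0,0],
    [-1,-2.9,0,0],
    [-1.28,-3.66,0,0],
    [-1.28,-3.66,0,0],
    [-1.28,-3.66,0,0],
    [-1.28,-3.66,0,0],
    [-1.28,-3.66,0,0],
    [-1.28,-3.66,0,0]
  ]
}}

```text
clock: 13.02
position: [0.373, 0.3268, 0.1665]
ee_rot: [0.0, 1.0, -0.001, 0.0]
contact_force: [-0.5, -0.2, 0.1]
width: 0.0851
gripper_force: 0.0
```

```bash
python3 -c "
from h import *
wrist(.3723,.3285,.08,.1,.04)"
```

```text
tcp [0.373  0.3268 0.1665] phi -0.08 w 0.08512796204138123
5523 (array([373.6, 328.2]), array([55., 55.]), 28.7) [0.37529814 0.32830049 0.08784431]
```

Emit:
{"method": "drive_tool", "body": {
  "rows": [
    [0.02,-0.06,0.5,0],
    [0.02,-0.06,1.3,0],
    [0.02,-0.06,2.2,0],
    [0.02,-0.06,3,0],
    [0.02,-0.06,3.7,0],
    [0.02,-0.06,4.2,0],
    [0.02,-0.06,4.25,0],
    [0.02,-0.06,4.25,0]
  ]
}}

```text
clock: 13.73
position: [0.373, 0.3286, 0.0598]
ee_rot: [0.001, 1.0, -0.0, -0.001]
contact_force: [-0.6, 1.0, 0.2]
width: 0.0853
gripper_force: 0.0
```

Emit:
{"method": "drive_tool", "body": {
  "rows": [
    [0,0,0,0],
    [0,0,0,0],
    [0,0,0,0],
    [0,0,0,0],
    [0,0,0,0],
    [0,0,0,0],
    [0,0,0,0],
    [0,0,-0.3,0]
  ],
  "grip": 30,
  "newtons": 40
}}

```text
clock: 14.4
position: [0.3725, 0.3291, 0.0675]
ee_rot: [0.0, 1.0, 0.0, -0.001]
contact_force: [-0.5, -0.3, -0.9]
width: 0.0553
gripper_force: 42.7
```

Emit:
{"method": "drive_tool", "body": {
  "rows": [
    [0,0,-1.2,0],
    [0.4,0.3,-2.3,0],
    [1.5,1.15,-3,0],
    [2.75,2.1,-3,0],
    [4,3.05,-3,0],
    [5.25,4,-3,0],
    [6.5,4.95,-3,0],
    [7.75,5.9,-3,0]
  ]
}}

```text
clock: 15.07
position: [0.5677, 0.1809, 0.1432]
ee_rot: [-0.0, 1.0, 0.0, -0.0]
contact_force: [0.2, 0.4, -1.7]
width: 0.0553
gripper_force: 43.0
```

Emit:
{"method": "drive_tool", "body": {
  "rows": [
    [1.2,0.92,0,0],
    [2.4,1.83,0,0],
    [3.1,2.37,0,0],
    [3.35,2.56,0.3,0],
    [3.35,2.56,0.8,0],
    [3.35,2.56,1,0],
    [3.35,2.56,1,0],
    [3.35,2.56,1,0]
  ]
}}

```text
clock: 15.73
position: [0.6492, 0.119, 0.1173]
ee_rot: [-0.0, 1.0, 0.001, -0.001]
contact_force: [0.3, 0.1, -1.2]
width: 0.055
gripper_force: 43.0
```

```bash
python3 -c "
from h import *
wrist(.6507,.1171,.006,.02,.06,'w5')"
```

```text
tcp [0.6492 0.119  0.1173] phi 0.08 w 0.05502644904682812
1303 (array([663.3, 116.4]), array([80.7, 59.4]), 86.9) [0.67055502 0.11600549 0.00969711]
```

Emit:
{"method": "drive_tool", "body": {
  "rows": [
    [0.06,0.1,0.4,0],
    [0.06,0.1,0.9,0],
    [0.06,0.1,1.4,0],
    [0.06,0.1,1.8,0],
    [0.06,0.1,1.95,0],
    [0.06,0.1,2.06,0],
    [0.06,0.1,2.06,0],
    [0.06,0.1,2.06,0]
  ]
}}

```text
clock: 16.45
position: [0.6526, 0.1156, 0.0668]
ee_rot: [0.0, 1.0, 0.0, 0.001]
contact_force: [0.7, -0.4, -1.6]
width: 0.0555
gripper_force: 43.2
```

Emit:
{"method": "drive_tool", "body": {
  "rows": [
    [0,0,0,0],
    [0,0,0,0],
    [0,0,0,0],
    [0,0,0,0],
    [0,0,0,0],
    [0,0,0,0],
    [0,0,-0.5,0],
    [0,0,-1.5,0]
  ],
  "grip": 85
}}

```text
clock: 17.12
position: [0.6497, 0.1153, 0.1008]
ee_rot: [0.0, 1.0, 0.0, -0.004]
contact_force: [-0.1, 0.4, -0.4]
width: 0.0852
gripper_force: 0.0
```

Emit:
{"method": "drive_tool", "body": {
  "rows": [
    [0,0,-1,0],
    [-0.3,-0.1,-2,0],
    [-1.8,-0.5,-2,0.1],
    [-3.4,-0.9,-2,0.25],
    [-5,-1.3,-2,0.4],
    [-6.6,-1.7,-2,0.6],
    [-8.1,-2.1,-2,0.72],
    [-9.04,-2.35,-2,0.72]
  ]
}}

```text
clock: 17.78
position: [0.4213, 0.1744, 0.1535]
ee_rot: [0.0, 0.999, -0.037, -0.002]
contact_force: [-0.2, 0.1, -0.5]
width: 0.0851
gripper_force: 0.0
```

Emit:
{"method": "drive_tool", "body": {
  "rows": [
    [0,0,0.5,0],
    [0,0,1,0],
    [0,0,1,0],
    [0,0,1,0],
    [0,0,1,0],
    [0,0,1,0],
    [0,0,1,0],
    [0,0,1,0]
  ]
}}

```text
clock: 18.45
position: [0.4266, 0.1742, 0.1291]
ee_rot: [-0.0, 0.999, -0.038, 0.0]
contact_force: [-1.0, -0.3, -0.5]
width: 0.0851
gripper_force: 0.0
```

```bash
python3 -c "
from h import *
wrist(.4252,.1752,.035,.045,.07)"
```

```text
tcp [0.4266 0.1742 0.1291] phi -4.32 w 0.08511810746878988
12004 (array([426.4, 174.1]), array([ 60.1, 100.2]), 85.6) [0.43032654 0.17380664 0.038035  ]
```

Aligned. Descending to TCP z 0.031.

Emit:
{"method": "drive_tool", "body": {
  "rows": [
    [0,0,0.5,0],
    [0,0,1.2,0],
    [0,0,2,0],
    [0,0,2.8,0],
    [0,0,3.4,0],
    [0,0,3.8,0],
    [0,0,3.9,0],
    [0,0,3.9,0]
  ]
}}

```text
clock: 19.17
position: [0.4258, 0.1741, 0.0307]
ee_rot: [0.0, 0.999, -0.038, -0.001]
contact_force: [-0.5, 0.5, -0.1]
width: 0.0852
gripper_force: 0.0
```

Emit:
{"method": "drive_tool", "body": {
  "rows": [
    [0,0,0,0],
    [0,0,0,0],
    [0,0,0,0],
    [0,0,0,0],
    [0,0,0,0],
    [0,0,0,0],
    [0,0,0,0],
    [0,0,-0.3,0]
  ],
  "grip": 35,
  "newtons": 35
}}

```text
clock: 19.83
position: [0.4254, 0.174, 0.0385]
ee_rot: [0.0, 0.999, -0.037, -0.001]
contact_force: [-0.1, 0.3, -2.3]
width: 0.0593
gripper_force: 38.5
```

Emit:
{"method": "drive_tool", "body": {
  "rows": [
    [0,0,-1.5,0],
    [0,0,-3,0],
    [0.6,-0.5,-4.2,0],
    [1.7,-1.5,-4.4,0],
    [2.8,-2.5,-4.4,0],
    [3.9,-3.45,-4.4,0],
    [5,-4.4,-4.4,0],
    [6.1,-5.4,-4.4,0]
  ]
}}

```text
clock: 20.5
position: [0.5889, 0.2982, 0.149]
ee_rot: [0.0, 0.999, -0.037, -0.0]
contact_force: [0.4, 0.3, -0.7]
width: 0.0594
gripper_force: 39.4
```

Emit:
{"method": "drive_tool", "body": {
  "rows": [
    [0.6,-0.5,0,-0.1],
    [1,-0.9,0,-0.25],
    [1.22,-1.06,0,-0.38],
    [1.22,-1.06,0,-0.38],
    [1.22,-1.06,0,-0.38],
    [1.22,-1.06,0,-0.38],
    [1.22,-1.06,0,-0.38],
    [1.22,-1.06,0,-0.38]
  ]
}}

```text
clock: 21.17
position: [0.62, 0.321, 0.1492]
ee_rot: [0.0, 1.0, -0.018, -0.0]
contact_force: [-0.0, 1.0, -1.9]
width: 0.0597
gripper_force: 39.4
```

```bash
python3 - <<'E'
from h import *
from rig import *
wrist(.66,.32,.035,.062,.09,'w6')
im,d=eyes.get_image('top'); i=eyes.camera_info('top'); np.savez('pics/top1.npz',im=im,d=d,**i)
a=cv2.resize(im[90:190,150:320],None,fx=4,fy=4,interpolation=cv2.INTER_CUBIC); im,d=eyes.get_image('wrist')
im=cv2.resize(im,(680,425)); cv2.imwrite('pics/c6.png',np.vstack([a[:,:,::-1][:170],im[...,::-1]]))
E
```

```text
tcp [0.62   0.321  0.1492] phi -2.04 w 0.05970576767566463
7724 (array([667. , 318.3]), array([100.3,  40.4]), 87.0) [0.67083097 0.31854492 0.04897664]
```

View pics/w6.png

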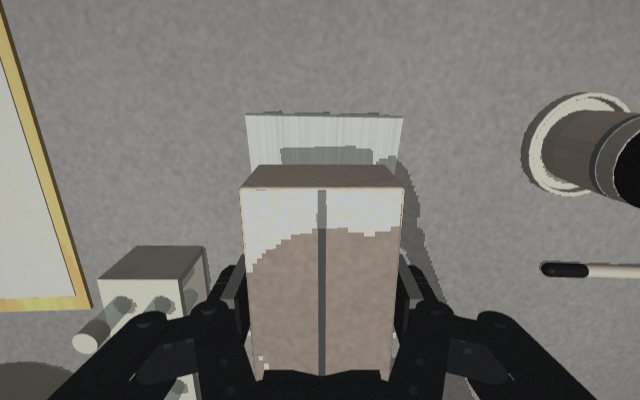

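The carton is over the rack (plate's far edge at row 115, columns 247-403), nearly centred. Lowering to just above contact.

Emit:
{"method": "drive_tool", "body": {
  "rows": [
    [0.03,0.04,0.4,-0.0],
    [0.03,0.04,1,0],
    [0.03,0.04,1.6,0],
    [0.03,0.04,2,0],
    [0.03,0.04,2.3,0],
    [0.03,0.04,2.5,0.05],
    [0.03,0.04,2.5,0.05],
    [0.03,0.04,2.5,0.05]
  ]
}}

```text
clock: 21.98
position: [0.6216, 0.3206, 0.0863]
ee_rot: [-0.0, 1.0, -0.02, 0.0]
contact_force: [0.8, -0.2, -1.7]
width: 0.0591
gripper_force: 39.4
```

Emit:
{"method": "drive_tool", "body": {
  "rows": [
    [0,0,0,0],
    [0,0,0.05,0],
    [0,0,0.1,0],
    [0,0,0.15,0],
    [-0.03,0,0.2,0],
    [-0.06,0,0.25,0],
    [-0.08,0,0.3,0],
    [-0.1,0,0.35,0]
  ],
  "newtons": 20
}}

```text
clock: 22.65
position: [0.6202, 0.3208, 0.0805]
ee_rot: [-0.0, 1.0, -0.02, 0.002]
contact_force: [-2.2, -1.5, 8.2]
width: 0.0598
gripper_force: 41.0
```

Emit:
{"method": "drive_tool", "body": {
  "rows": [
    [-0.02,0,0.05,0],
    [-0.04,0,0.1,0],
    [-0.06,0,0.15,0],
    [-0.08,0,0.2,0],
    [-0.1,0,0.25,0],
    [-0.1,0,0.25,0],
    [-0.1,0,0.25,0],
    [-0.1,0,0.25,0]
  ],
  "newtons": 20,
  "grip": 55
}}

```text
clock: 23.32
position: [0.617, 0.3209, 0.0739]
ee_rot: [-0.0, 1.0, -0.02, 0.001]
contact_force: [-3.0, -0.2, 8.5]
width: 0.0593
gripper_force: 41.9
```

```bash
python3 - <<'E'
from h import *
from rig import *
im,d=eyes.get_image('side'); i=eyes.camera_info('side'); np.savez('pics/s2.npz',im=im,d=d,**i)
cv2.imwrite('pics/s2.png',cv2.resize(im[180:300,140:300],None,fx=4,fy=4,interpolation=cv2.INTER_CUBIC)[...,::-1])
E
```

```text
(no output)
```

View pics/s2.png

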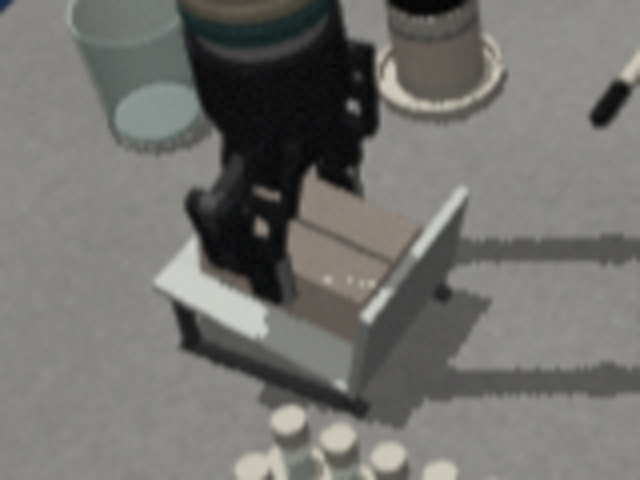

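The side crop shows the carton turning in the grip onto the slope, its lower end close to the backstop (365,300), and the wide canister standing in its tray. I'll finish the press and release.

Emit:
{"method": "drive_tool", "body": {
  "rows": [
    [-0.03,0,0.05,0],
    [-0.06,0,0.1,0],
    [-0.08,0,0.15,0],
    [-0.1,0,0.2,0],
    [-0.1,0,0.2,0],
    [-0.1,0,0.2,0],
    [-0.1,0,0.2,0],
    [-0.1,0,0.2,0]
  ]
}}

```text
clock: 24.03
position: [0.6149, 0.321, 0.0688]
ee_rot: [-0.0, 1.0, -0.02, 0.002]
contact_force: [-2.0, -0.9, 8.0]
width: 0.0594
gripper_force: 42.6
```

Emit:
{"method": "drive_tool", "body": {
  "rows": [
    [0,0,0,0],
    [0,0,0,0],
    [0,0,0,0],
    [0,0,0,0],
    [0,0,0,0],
    [0,0,-0.3,0],
    [0,0,-1.3,0],
    [0,0,-2.5,0]
  ],
  "grip": 85
}}

```text
clock: 24.7
position: [0.6123, 0.3202, 0.1271]
ee_rot: [0.001, 1.0, -0.02, -0.003]
contact_force: [0.2, 0.1, -0.9]
width: 0.0849
gripper_force: 0.0
```

Emit:
{"method": "drive_tool", "body": {
  "rows": [
    [0,0,0,0],
    [0,0,0,0],
    [0,0,0,0],
    [0,0,0,0],
    [0,0,0,0],
    [0,0,0,0],
    [0,0,0,0],
    [0,0,0,0]
  ]
}}

```text
clock: 25.37
position: [0.6137, 0.3207, 0.1282]
ee_rot: [0.0, 1.0, -0.02, -0.0]
contact_force: [0.3, -1.4, -0.8]
width: 0.0851
gripper_force: 0.0
```

```bash
cat >> h.py <<'E'
R=np.array([.571,.322,.024]); a,b=np.radians(-2.3),np.radians(15)
X=np.array([np.cos(a)*np.cos(b),np.sin(a)*np.cos(b),np.sin(b)]); Y=np.array([-np.sin(a),np.cos(a),0]); M=np.stack([X,Y,np.cross(X,Y)])
def rack(z0,z1,src='wrist',name=None):
    from rig import get_state,eyes
    print(get_state()['position'].round(4)); i=eyes.camera_info(src); im,d=eyes.get_image(src)
    if name: cv2.imwrite(f'pics/{name}.png',im[...,::-1])
    P=((cloud(d,i)-R)@M.T)[d>0]; q=P[(P[:,2]>z0)&(P[:,2]<z1)&(np.abs(P[:,1])<.06)&(P[:,0]>-.002)&(P[:,0]<.13)]
    print(src,len(q),rect(q),'z',q[:,2].mean().round(4),'tilt',np.linalg.lstsq(np.c_[q[:,:2],np.ones(len(q))],q[:,2],rcond=None)[0].round(3))
E
python3 -c "
from h import *
rack(.03,.05,'wrist','w7');rack(-.006,.006,'wrist'); rack(.03,.05,'side')"
```

```text
[0.6137 0.3207 0.1282]
wrist 17619 (array([51.1,  1.9]), array([ 99.8, 106.2]), 90.0) z 0.0386 tilt [-0.028 -0.001  0.04 ]
[0.6138 0.3208 0.1283]
wrist 10616 (array([58.3,  0.8]), array([100.6, 121.6]), 89.3) z -0.0014 tilt [-0.004 -0.003 -0.001]
[0.6138 0.3208 0.1285]
side 1018 (array([52.3,  1.2]), array([63.1, 96. ]), 89.3) z 0.0399 tilt [-0.01  -0.05   0.041]
```

View pics/w7.png

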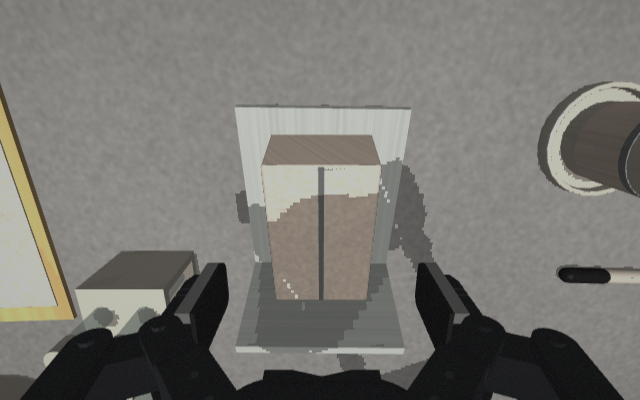

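The wrist view shows the large carton flat on the plate (top at rows 165-300, columns 263-380), centred. Now the small carton.

Emit:
{"method": "drive_tool", "body": {
  "rows": [
    [0,0,-1.5,0],
    [-0.4,1.2,-1.5,0],
    [-0.85,2.7,-1.5,0],
    [-1.3,4.2,-1.5,0],
    [-1.75,5.7,-1.5,0],
    [-2.2,7.2,-1.5,0],
    [-2.65,8.7,-1.5,0],
    [-3.1,10.2,-1.5,0]
  ]
}}

```text
clock: 26.18
position: [0.5253, 0.0677, 0.1665]
ee_rot: [0.0, 1.0, -0.02, 0.0]
contact_force: [1.7, -0.5, -0.1]
width: 0.085
gripper_force: 0.0
```

Emit:
{"method": "drive_tool", "body": {
  "rows": [
    [-0.48,1.5,0,0.1],
    [-0.96,3,0,0.2],
    [-1.44,4.5,0,0.3],
    [-1.92,6,0,0.4],
    [-2.4,7.5,0,0.5],
    [-2.8,8.8,0,0.62],
    [-2.86,9,0,0.62],
    [-2.86,9,0,0.62]
  ]
}}

```text
clock: 26.85
position: [0.4452, -0.1547, 0.1666]
ee_rot: [0.0, 0.999, -0.055, 0.0]
contact_force: [0.3, -0.8, 0.5]
width: 0.0848
gripper_force: 0.0
```

Emit:
{"method": "drive_tool", "body": {
  "rows": [
    [0,0,0.5,0],
    [0,0,1,0],
    [0,0,1.4,0],
    [0,0,1.5,0],
    [0,0,1.5,0],
    [0,0,1.5,0],
    [0,0,1.5,0],
    [0,0,1.5,0]
  ]
}}

```text
clock: 27.52
position: [0.4463, -0.1526, 0.1295]
ee_rot: [0.0, 0.999, -0.052, 0.001]
contact_force: [-0.2, 0.2, 0.6]
width: 0.0849
gripper_force: 0.0
```

```bash
python3 -c "
from h import *
wrist(.4457,-.153,.029,.04,.06)"
```

```text
tcp [ 0.4463 -0.1526  0.1295] phi -6.0 w 0.08487914159427312
6986 (array([ 447.2, -153.5]), array([48.2, 76.1]), 83.9) [ 0.44952423 -0.15372899  0.03202202]
```

Emit:
{"method": "drive_tool", "body": {
  "rows": [
    [0.04,0.04,0.5,0],
    [0.04,0.04,1.2,0],
    [0.04,0.04,2,0],
    [0.04,0.04,2.8,0],
    [0.04,0.04,3.4,0],
    [0.04,0.04,3.8,0],
    [0.04,0.04,3.9,0],
    [0.04,0.04,3.9,0]
  ]
}}

```text
clock: 28.23
position: [0.4463, -0.1538, 0.0309]
ee_rot: [-0.0, 0.999, -0.053, -0.0]
contact_force: [-0.4, 0.1, 0.1]
width: 0.0848
gripper_force: 0.0
```

Emit:
{"method": "drive_tool", "body": {
  "rows": [
    [0,0,0,0],
    [0,0,0,0],
    [0,0,0,0],
    [0,0,0,0],
    [0,0,0,0],
    [0,0,0,0],
    [0,0,0,0],
    [0,0,-0.3,0]
  ],
  "grip": 30,
  "newtons": 22
}}

```text
clock: 28.9
position: [0.4459, -0.1536, 0.0385]
ee_rot: [-0.0, 0.999, -0.053, -0.001]
contact_force: [0.6, -0.6, -1.0]
width: 0.0472
gripper_force: 23.5
```

Emit:
{"method": "drive_tool", "body": {
  "rows": [
    [0,0,-1.5,0],
    [0,0,-3,0],
    [0.2,-1,-4.2,0],
    [0.5,-2.2,-5.3,0],
    [0.8,-3.7,-5.5,0],
    [1.1,-5.2,-5.5,0],
    [1.4,-6.7,-5.5,0],
    [1.7,-8.2,-5.5,0]
  ]
}}

```text
clock: 29.57
position: [0.5102, 0.0472, 0.1771]
ee_rot: [0.0, 0.999, -0.053, 0.0]
contact_force: [1.0, -0.6, -0.6]
width: 0.0478
gripper_force: 23.6
```

Emit:
{"method": "drive_tool", "body": {
  "rows": [
    [0.3,-1.5,0,-0.1],
    [0.6,-3,0,-0.2],
    [0.95,-4.5,0,-0.3],
    [1.25,-6,0,-0.4],
    [1.55,-7.5,0,-0.5],
    [1.9,-9,0,-0.6],
    [2.2,-10.5,0,-0.62],
    [2.36,-11.32,0,-0.62]
  ]
}}

```text
clock: 30.23
position: [0.5993, 0.325, 0.1761]
ee_rot: [-0.001, 1.0, -0.019, 0.0]
contact_force: [0.6, -1.0, -1.4]
width: 0.0478
gripper_force: 23.6
```

Emit:
{"method": "drive_tool", "body": {
  "rows": [
    [0,0,0,0],
    [0,0,0.2,0],
    [0,0,0.6,0],
    [0,0,1,0],
    [0,0,1,0],
    [0,0,1,0],
    [0,0,1,0],
    [0,0,1,0]
  ]
}}

```text
clock: 30.9
position: [0.5991, 0.3203, 0.1517]
ee_rot: [-0.0, 1.0, -0.021, 0.0]
contact_force: [-0.5, -0.7, -0.2]
width: 0.0477
gripper_force: 23.5
```

```bash
python3 -c "
from h import *
wrist(.65,.32,.05,.09,.09,'w8')
rack(.03,.046,'wrist')"
```

```text
tcp [0.5991 0.3203 0.1517] phi -2.36 w 0.04769301360147455
11559 (array([654.9, 318.7]), array([100.2,  64.3]), 87.6) [0.65814323 0.31935716 0.07197883]
[0.5992 0.3205 0.1519]
wrist 6646 (array([50.2,  8.2]), array([ 65. , 118.5]), 78.6) z 0.038 tilt [-0.044 -0.004  0.042]
```

View pics/w8.png

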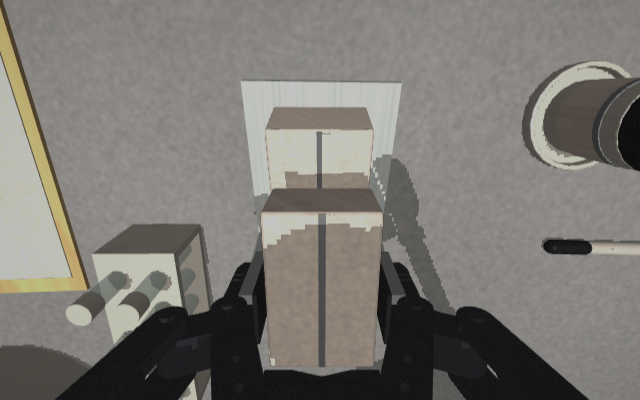

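The small carton sits above the large one, centred (columns 262-382 against 266-372). Lowering, then pressing on.

Emit:
{"method": "drive_tool", "body": {
  "rows": [
    [0,0,0.3,0],
    [0,0,0.7,0],
    [0,0,1,0],
    [0,0,1.2,0],
    [0,0,1.3,0],
    [0,0,1.3,0],
    [0,0,1.3,0],
    [0,0,1.3,0]
  ]
}}

```text
clock: 31.67
position: [0.5991, 0.3209, 0.119]
ee_rot: [-0.0, 1.0, -0.02, 0.0]
contact_force: [0.4, -0.0, -1.3]
width: 0.0476
gripper_force: 23.6
```

Emit:
{"method": "drive_tool", "body": {
  "rows": [
    [0,0,0.05,0],
    [0,0,0.1,0],
    [0,0,0.15,0],
    [0,0,0.2,0],
    [-0.03,0,0.25,0],
    [-0.06,0,0.3,0],
    [-0.08,0,0.35,0],
    [-0.1,0,0.4,0]
  ]
}}

```text
clock: 32.33
position: [0.5966, 0.321, 0.1111]
ee_rot: [-0.0, 1.0, -0.02, 0.001]
contact_force: [-3.1, -1.0, 8.1]
width: 0.0476
gripper_force: 25.2
```

Emit:
{"method": "drive_tool", "body": {
  "rows": [
    [-0.03,0,0.05,0],
    [-0.06,0,0.1,0],
    [-0.1,0,0.15,0],
    [-0.14,0,0.2,0],
    [-0.14,0,0.22,0],
    [-0.14,0,0.22,0],
    [-0.14,0,0.22,0],
    [-0.14,0,0.22,0]
  ]
}}

```text
clock: 33.0
position: [0.5938, 0.3212, 0.1054]
ee_rot: [-0.0, 1.0, -0.02, 0.002]
contact_force: [-1.3, -0.1, 7.3]
width: 0.0475
gripper_force: 25.8
```

Emit:
{"method": "drive_tool", "body": {
  "rows": [
    [0,0,0,0],
    [0,0,0,0],
    [0,0,0,0],
    [0,0,0,0],
    [0,0,0,0],
    [0,0,-0.3,0],
    [0,0,-1.3,0],
    [0,0,-2.5,0]
  ],
  "grip": 85
}}

```text
clock: 33.67
position: [0.5913, 0.3204, 0.1642]
ee_rot: [0.001, 1.0, -0.02, -0.003]
contact_force: [-0.4, 0.4, 0.2]
width: 0.0849
gripper_force: 0.0
```

Emit:
{"method": "drive_tool", "body": {
  "rows": [
    [0,0,-1,0],
    [0,0,-1.5,0],
    [0,0,-1.5,0],
    [0,0,-1.5,0],
    [0,0,-1.5,0],
    [0,0,-1.5,0],
    [0,0,-1.5,0],
    [0,0,-1.5,0]
  ]
}}

```text
clock: 34.33
position: [0.5923, 0.3208, 0.2019]
ee_rot: [0.0, 1.0, -0.02, -0.001]
contact_force: [0.4, -0.7, -0.5]
width: 0.0847
gripper_force: 0.0
```

```bash
python3 -c "
from h import *
rack(.066,.08,'wrist','w9');rack(.066,.08,'side','s3');rack(.033,.047,'side')
rack(-.006,.006,'side')"
```

```text
[0.5923 0.3208 0.2019]
wrist 6535 (array([38.5,  2.2]), array([81. , 99.1]), 0.0) z 0.0721 tilt [ 0.002 -0.012  0.072]
[0.5924 0.3209 0.2022]
side 782 (array([37.8, -0. ]), array([76.3, 50.9]), 0.0) z 0.0741 tilt [ 0.003 -0.036  0.074]
[0.5926 0.3209 0.2025]
side 421 (array([63.9, 19. ]), array([ 56. , 110.2]), 57.7) z 0.0401 tilt [-0.012 -0.046  0.042]
[0.5926 0.321  0.2027]
side 609 (array([57.5, 10.1]), array([ 83.2, 121. ]), 87.8) z 0.0002 tilt [-0.003 -0.04   0.002]
```

View pics/s3.png

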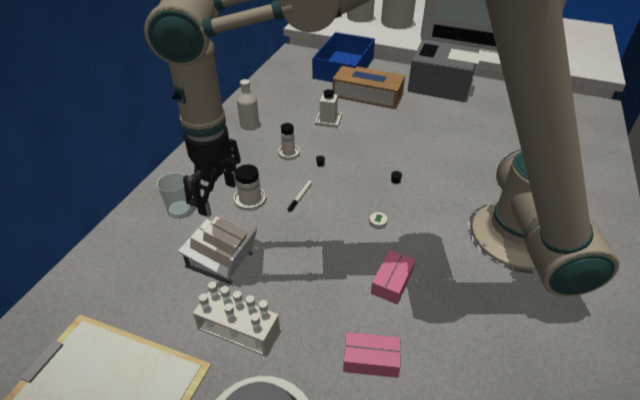

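View pics/w9.png

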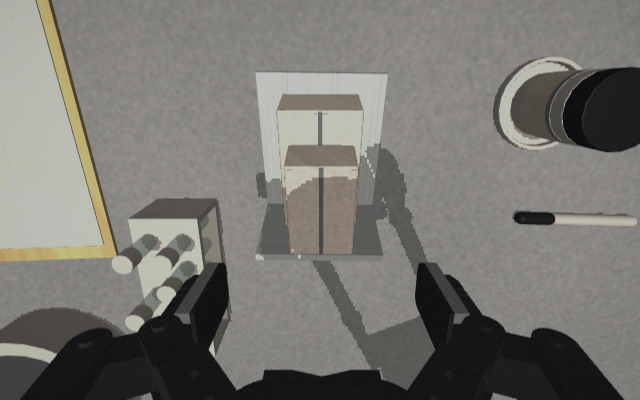

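Both views show the cartons stacked flat and centred on the rack, and the canisters and bottle upright in their trays (side view pixels (247,185), (288,140), (328,107)). I'll retreat and verify numerically.

Emit:
{"method": "drive_tool", "body": {
  "rows": [
    [0,0,-1,0],
    [-1,0.5,-2,0],
    [-2.3,1,-2,0],
    [-3.6,1.5,-2,0],
    [-5,2,-2,0],
    [-6.2,2.5,-2,0],
    [-7,3,-2,0],
    [-7,3,-2,0]
  ]
}}

```text
clock: 35.2
position: [0.4098, 0.2511, 0.2536]
ee_rot: [0.001, 1.0, -0.02, -0.002]
contact_force: [-0.4, 0.4, 0.3]
width: 0.0851
gripper_force: 0.0
```

```bash
python3 - <<'E'
from h import *
from rig import *
im,d=eyes.get_image('top'); i=eyes.camera_info('top'); W=cloud(d,i)
for n,x,y,lo,hi in (('wide',.652,.1165,.085,.1),('slim',.637,-.0985,.085,.1),('bottle',.592,-.303,.075,.09),('cap',.592,-.303,.094,.108),('tube',.4945,.456,.05,.11)):
    P=W[(d>0)&(np.hypot(W[...,0]-x,W[...,1]-y)<(.09 if n=='tube' else .05))&(W[...,2]>lo)&(W[...,2]<hi)]; print(n,len(P),P.mean(0).round(4),rect(P))
P=((W-R)@M.T)[d>0]
for lo,hi in ((.067,.082),(.032,.047),(-.006,.006)):
    q=P[(P[:,2]>lo)&(P[:,2]<hi)&(np.abs(P[:,1])<.04)&(P[:,0]>.004)&(P[:,0]<.13)]; print(len(q),rect(q),q[:,0].max(),q.mean(0).round(4))
E
```

```text
wide 397 [0.65   0.1167 0.0935] (array([650.9, 116.7]), array([52.3, 56.1]), 89.1)
slim 170 [ 0.6376 -0.0972  0.0932] (array([637.5, -96.8]), array([33.9, 34.2]), 42.8)
bottle 227 [ 0.5884 -0.2975  0.0813] (array([ 591.2, -302.4]), array([48. , 49.3]), 7.8)
cap 145 [ 0.5912 -0.3023  0.1013] (array([ 591.5, -302.8]), array([30.8, 30.3]), 87.5)
tube 722 [0.5325 0.461  0.0692] (array([528.5, 462.5]), array([61.8, 88.7]), 88.4)
611 (array([40.9,  0.8]), array([73.5, 48.3]), 0.5) 0.07774607842260732 [0.0413 0.0004 0.0742]
350 (array([54.4,  1.3]), array([60.4, 96.5]), 89.7) 0.10277238432529044 [ 0.0756 -0.0064  0.0401]
374 (array([60.7, -0.8]), array([114.1,  79.5]), 1.1) 0.11792231353144499 [ 0.0812 -0.0171  0.0005]
```

Everything is within tolerance: large carton about 53 mm along the slope and small about 40 mm, both within 2 mm of mid-width, with the bottle and canisters within 3 mm of their tray centres. Handing in.

```bash
python3 -c "
from rig import *
print(get_state()['qd'].round(3)); print(order.sign_off())"
```

```text
[-0.003  0.047 -0.067  0.002 -0.037  0.001]
the job is handed in; nothing more can be done
None
```

I handed the job in at about 35 s: both canisters and the bottle stand in their trays, and the cartons are stacked on the rack against the backstop. My last camera check had all of them within the limits; sign-off returned no verdict.

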